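# Make up two microscope session kits

## Robot

A 7-joint arm with a two-finger parallel gripper is mounted at the origin on the work surface. World frame = base frame: x ahead of the robot, y to its left, z up, the work surface at z = 0. Lengths are in m, angles in rad, forces in N, time in s.
With the tool pointing down it reaches from about 0.35 to 0.9 m from the base axis. Payload 8.1 kg.
Tool frame: the origin (TCP) lies where the fingers leave the gripper's body, on its centre line; the fingertips stand 66 mm ahead of it and the grasp point (between the pads) lies 47 mm ahead of it (arm.tip_reach is the distance from the TCP to the fingertips, in m); z points along the fingers, y is the direction in which the jaws open and shut (so a half turn about z gives the same grasp; the last joint's range is limited). The gripper opens to 92 mm and grips with 3 to 60 N. Pads are 19 mm wide; open, the fingers measure 130 mm over their backs; the gripper's body (75 mm by 190 mm) begins 47 mm behind the grasp point.
Start: joints at [1.075, 0.434, 0.025, 1.573, -0.012, 1.134, -0.075], TCP at [0.239, -0.577, 0.292] pointing down, gripper open.
Joint ranges: [-2.62, 2.62], [-0.44, 2.09], [-1.27, 1.32], [0.08, 2.57], [-1.32, 4.46], [0.12, 2], [-2.74, 2.74]. Speed limits (rad/s): [2.22, 2.22, 3.01, 3.01, 3.14, 3.14, 3.14].

## Interface

Orientations are given as a rotation vector (axis times angle).
In Python, from cell import arm gives the robot as it stands.
- The arm moves only by the tool carry_out, never from a script. Its argument "plan" is a list of rows, each a list of 5 numbers: the shift along the world's x, y, z in cm, then the turn about the world's z in rad, then the finger opening in cm, from 0 to 9.18. In form: [[tx, ty, tz, spin, fingers], ...]. A call has 1 to 20 rows; each row is the pose to reach, as a shift and turn from the pose measured when the call began; what a row does not reach only later rows make up. A row lasts 1/10 s, in which the tool goes at most 50 mm and 8.59 degrees, less where a joint would pass 70% of its speed; a pose out of reach is approached as far as the arm can. A call with a gripper value outside its range is refused whole. The fingers move at their own pace and stop on an object; "squeeze" is the grip in N (left out, the last holds). Time passes only in rows, so rows that repeat a pose let the fingers close. It gives the time, the measured TCP pose, the force and the opening at its end, in the units of the state.
- arm.observe(): the state, without advancing time (a new reading comes with each control period).
- arm.get_image(name): name is "side" or "top" or "wrist"; returns (picture, depth): 384x512x3 uint8, red, green, blue; 384x512 float32, m along the optical axis (not along the pixel's ray), 0 where there is no reading.
- arm.get_calibration(name): a dict with "intrinsics" (3x3 intrinsics, pixels), "rvec" (rotation vector, rad) and "tvec" (3), from world to camera coordinates, as OpenCV has them; the wrist camera has in their place "tool_from_camera" (4x4, takes a point from camera to tool coordinates, whose origin is the TCP and whose axes are the flange's). Camera axes: x right, y down, z forward; pixel columns grow to the right and rows downward; lengths in m; the calibration is good to about 2 mm. The wrist camera is an equidistant fisheye: a pixel r from the principal point sees the ray r / f radians off the axis. A picture is of the moment at which its call begins: read the wrist's pose just before it. get_calibration takes no time and is no camera call.
- arm.sign_off(): hands the job in, once; it reports no verdict.
The state is a dict: "clock": time; "joints": joint angles; "dq": joint speeds; "joint_efforts": joint torques, N m; "position": TCP position; "ee_rot": TCP orientation; "force": force on the tool from outside, world axes, zero at the start; "ft_torque": the same for the moment, N m; "width": opening from 0.0 (shut) to 1.0 (fully open).
Only numpy, scipy, OpenCV 4.12 (cv2) and the standard library are available. Lean on these libraries where they do the work, as an engineer would, in place of code of your own. Each camera call takes 0.05 s, during which the arm holds its last target. There are 200 camera calls.

## Task

Make up the two kits for the microscope: into the blue tray put the objective with the yellow ring and the bottle with the red cap, and into the orange tray the objective with the green ring, the bottle with the blue cap and the slide box with the violet lid. Stand each thing upright on the floor of a compartment of its own (any compartment of the right tray will do), setting it down rather than dropping it. Leave the red-ringed objective, the white-capped bottle and the glass dish where they stand in the stock.

Things in the scene. Friction and masses are not known exactly. Their poses are not given: they have to be found in the camera images.
- blue_tray: blue kit tray, fixed to the bench, 208 x 72 mm and 14 mm high: three square compartments, each 64 x 64 mm inside, in a row along the tray's x axis, their centres at x = -68, 0 and +68 mm, y = 0. Walls and dividers 4 mm thick, their tops 14 mm above the bench; floor 4 mm thick. Origin: centre of its underside, on the bench; x along the row, y across it, z up. All three compartments are empty at the start.
- orange_tray: orange kit tray, fixed to the bench, 208 x 72 mm and 14 mm high: three square compartments, each 64 x 64 mm inside, in a row along the tray's x axis, their centres at x = -68, 0 and +68 mm, y = 0. Walls and dividers 4 mm thick, their tops 14 mm above the bench; floor 4 mm thick. Origin: centre of its underside, on the bench; x along the row, y across it, z up. All three compartments are empty at the start.
- yellow_objective: microscope objective standing on its thread end, nose up: silver barrel 36 mm in diameter, straight from the bottom up to 52 mm (grip it there), then a conical yellow ring (52 to 60 mm up) and a small steel nose, 70 mm tall in all, about 0.18 kg. Origin: centre of its underside; z up along its axis. Belongs in the blue tray.
- red_bottle: amber reagent bottle, standing: round body 40 mm in diameter, straight up to 54 mm (grip it there), shoulder up to 62 mm, red cap 29 mm in diameter, 78 mm tall in all, about 0.12 kg. Origin: centre of its underside; z up along its axis. Belongs in the blue tray.
- green_objective: microscope objective standing on its thread end, nose up: silver barrel 36 mm in diameter, straight from the bottom up to 52 mm (grip it there), then a conical green ring (52 to 60 mm up) and a small steel nose, 70 mm tall in all, about 0.18 kg. Origin: centre of its underside; z up along its axis. Belongs in the orange tray.
- blue_bottle: amber reagent bottle, standing: round body 40 mm in diameter, straight up to 54 mm (grip it there), shoulder up to 62 mm, blue cap 29 mm in diameter, 78 mm tall in all, about 0.12 kg. Origin: centre of its underside; z up along its axis. Belongs in the orange tray.
- slide_box: upright plastic slide box: square, 36 x 36 mm, 84 mm tall, white with a violet lid (the top 22 mm), flat sides all the way up, about 0.09 kg. Origin: centre of its underside; z up, x and y square to its sides. Belongs in the orange tray.
- red_objective: microscope objective standing on its thread end, nose up: silver barrel 36 mm in diameter, straight from the bottom up to 52 mm (grip it there), then a conical red ring (52 to 60 mm up) and a small steel nose, 70 mm tall in all, about 0.18 kg. Origin: centre of its underside; z up along its axis. A spare: stays in the stock where it stands.
- white_bottle: amber reagent bottle, standing: round body 40 mm in diameter, straight up to 54 mm (grip it there), shoulder up to 62 mm, white cap 29 mm in diameter, 78 mm tall in all, about 0.12 kg. Origin: centre of its underside; z up along its axis. A spare: stays in the stock where it stands.
- dish: pale closed glass culture dish lying flat, 60 mm in diameter, 14 mm high. Origin: centre of its underside; z up. It stays where it lies. It and a grey bench timer (55 x 55 mm, 16 mm high, loose, not listed) lie among the stock, whose things stand at least 80 mm apart, centre to centre.

How it is judged:
At the end, for the whole second after the job is handed in: Each thing named stands in its tray, underside on a compartment floor (1 to 9 mm above the tray's underside), axis within 20 mm of the row's centre line and 90 mm of the tray's centre along it, upright within 0.1 rad, slower than 0.02 m/s; spares and dish moved under 20 mm (x of yellow_objective in the frame of blue_tray between -0.09 and 0.09 m and y of yellow_objective in the frame of blue_tray between -0.02 and 0.02 m and z of yellow_objective in the frame of blue_tray between 0.001 and 0.009 m and angle between each of yellow_objective, red_bottle, green_objective, blue_bottle, slide_box's own z axis and vertical below 0.1 rad and linear speed of each of yellow_objective, red_bottle, green_objective, blue_bottle, slide_box below 0.02 m/s and x of red_bottle in the frame of blue_tray between -0.09 and 0.09 m and y of red_bottle in the frame of blue_tray between -0.02 and 0.02 m and z of red_bottle in the frame of blue_tray between 0.001 and 0.009 m and x of green_objective in the frame of orange_tray between -0.09 and 0.09 m and y of green_objective in the frame of orange_tray between -0.02 and 0.02 m and z of green_objective in the frame of orange_tray between 0.001 and 0.009 m and x of blue_bottle in the frame of orange_tray between -0.09 and 0.09 m and y of blue_bottle in the frame of orange_tray between -0.02 and 0.02 m and z of blue_bottle in the frame of orange_tray between 0.001 and 0.009 m and x of slide_box in the frame of orange_tray between -0.09 and 0.09 m and y of slide_box in the frame of orange_tray between -0.02 and 0.02 m and z of slide_box in the frame of orange_tray between 0.001 and 0.009 m and distance of each of red_objective, white_bottle, dish from where it was at the start of the episode below 0.02 m); the robot touches nothing.
It fails at once if one of the five things for the kits is dropped: free of the fingers, it moves faster than 0.5 m/s (about 13 mm of fall) ((linear speed of yellow_objective above 0.5 m/s and contact force between yellow_objective and the fingers below 0.01 N) or (linear speed of red_bottle above 0.5 m/s and contact force between red_bottle and the fingers below 0.01 N) or (linear speed of green_objective above 0.5 m/s and contact force between green_objective and the fingers below 0.01 N) or (linear speed of blue_bottle above 0.5 m/s and contact force between blue_bottle and the fingers below 0.01 N) or (linear speed of slide_box above 0.5 m/s and contact force between slide_box and the fingers below 0.01 N)).
It fails at once if the red-ring objective, white-cap bottle or dish is shifted by more than 20 mm (distance of any of red_objective, white_bottle, dish from where it was at the start of the episode above 0.02 m).
It also fails if it takes over 112 s, if anything falls off the work surface, if the arm or the gripper's body presses on something with over 40 N, if the wrist force passes 120 N, or if a joint passes its speed limit or range.

## Working session

There is one attempt and no reset: what is moved stays moved. The work goes in short steps, Python scripts to look and compute and a tool call to move; the robot and the scene stay as the last step left them, time stands still between calls to the robot, and variables do not carry over. Pictures are saved under pics/ and viewed, about 12 in all and at most 16, crops included, and the job is handed in when it is done.

Besides the shell and the picture viewer there is one more tool, called after ">>>" in YAML: its name, and indented under it one key for each argument. carry_out: Moves the arm, as the interface text tells. Its arguments: {"type":"object","properties":{"plan":{"type":"array"},"squeeze":{"type":"number"}},"required":["plan"]}

```bash
ls; mkdir -p pics; cat > h.py <<'E'
import numpy as np, cv2
from cell import arm
def world(name,depth):
    c=arm.get_calibration(name);K=np.array(c["intrinsics"]);R=cv2.Rodrigues(np.array(c["rvec"],float))[0];t=np.array(c["tvec"]).ravel()
    v,u=np.mgrid[:384,:512]
    p=np.stack([(u-K[0,2])/K[0,0]*depth,(v-K[1,2])/K[1,1]*depth,depth],-1)
    return (p-t)@R
def save(n,img): cv2.imwrite(f"pics/{n}.png",cv2.cvtColor(img,cv2.COLOR_RGB2BGR))
E
python3 - <<'E'
from h import *
for n in("top","side"):
    p,d=arm.get_image(n);save(n+"0",p);np.savez(n+"0",p=p,d=d,w=world(n,d))
print(arm.observe()); print(arm.get_calibration("top")); print(arm.get_calibration("wrist"))
E
```

```text
pics
{'clock': 0.1, 'joints': array([ 1.07543319,  0.43517615,  0.02495321,  1.57400808, -0.01161728,
        1.13401808, -0.07510576]), 'dq': array([ 0.0002913 , -0.00087017, -0.00137025, -0.00083909, -0.00093491,
       -0.0003762 ,  0.00178406]), 'joint_efforts': array([ 4.27183302e-03, -6.69130039e+01,  9.88758802e-01, -3.15147471e+01,
       -6.04243786e-02,  3.74278170e-02,  5.65948415e-05]), 'position': array([ 0.23904383, -0.57707443,  0.29150819]), 'ee_rot': array([-3.07984360e+00, -6.12619033e-01,  6.15487351e-04]), 'force': array([ 0.59331188, -0.70558368, -1.26476708]), 'ft_torque': array([ 0.01556904,  0.04141769, -0.05000044]), 'width': 0.9997545898767826}
{'intrinsics': array([[408.29147585,   0.        , 260.19944814],
       [  0.        , 408.29147585, 191.34997631],
       [  0.        ,   0.        ,   1.        ]]), 'rvec': array([ 2.11412892, -2.11710931,  0.18090902]), 'tvec': array([0.00288879, 0.55482722, 0.96552706])}
{'intrinsics': array([[297.31863964,   0.        , 255.91187708],
       [  0.        , 297.31863964, 188.73496148],
       [  0.        ,   0.        ,   1.        ]]), 'tool_from_camera': array([[-8.45493181e-04, -9.67230578e-01, -2.53898195e-01,
         6.76028994e-02],
       [ 9.99999631e-01, -7.79209086e-04, -3.61633188e-04,
         6.31378224e-04],
       [ 1.51942897e-04, -2.53898407e-01,  9.67230880e-01,
        -9.25557174e-02],
       [ 0.00000000e+00,  0.00000000e+00,  0.00000000e+00,
         1.00000000e+00]])}
```

View pics/top0.png

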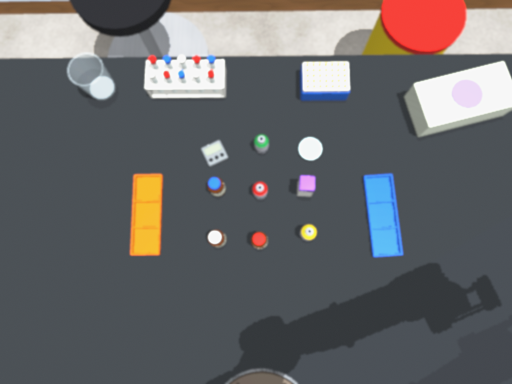

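View pics/side0.png

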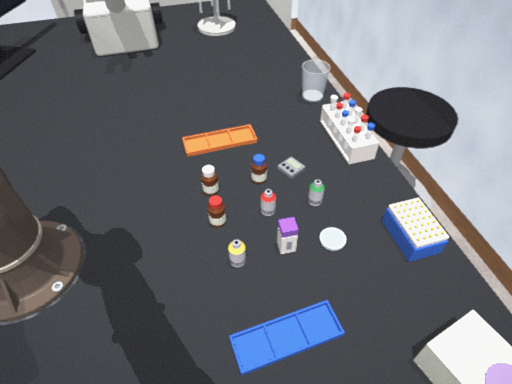

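The top view shows the orange tray (147,215), blue tray (383,215), green (262,143), red objective (260,189), yellow (309,232), red bottle (260,240), blue bottle (216,186), white (217,238), box (307,185), dish (311,148) and timer (214,152). The side view agrees.

```bash
python3 - <<'E'
from h import *
T=np.load("top0.npz");S=np.load("side0.npz")
w=T['w'];s=S['w'].reshape(-1,3)
H={'green':(262,143,70),'redobj':(260,189,70),'yellow':(309,232,70),'redbot':(260,240,78),'bluebot':(216,186,78),'white':(217,238,78),'box':(307,185,84),'dish':(311,148,14),'timer':(214,152,16)}
print('bench z', np.median(w[250:300,160:220,2]))
for n,(u,v,h) in H.items():
    h/=1000
    q=w[v-22:v+23,u-22:u+23].reshape(-1,3)
    top=q[(q[:,2]>h-.006)&(q[:,2]<h+.008)] if n not in('green','redobj','yellow') else q[(q[:,2]>.050)&(q[:,2]<.08)]
    body=q[q[:,2]>min(.02,h-.006)]
    c=np.median(top[:,:2],0)
    r=cv2.minAreaRect((top[:,:2]*1000).astype(np.float32))
    m=s[(np.hypot(*(s[:,:2]-c).T)<.04)&(s[:,2]>(.03 if h>.02 else .008))]
    print(n,len(top),'rect c',np.round(r[0],1),np.round(r[1],1),round(r[2],1),'med',np.round(c*1000,1),'zmax',round(body[:,2].max()*1000,1),
      'side bbox',np.round(m[:,:2].min(0)*1000) if len(m) else'',np.round(m[:,:2].max(0)*1000) if len(m) else'')
hsv=cv2.cvtColor(T['p'],cv2.COLOR_RGB2HSV)
for n,lo,hi,(a,b) in(('orange',8,22,(110,190)),('blue',100,120,(340,420))):
    m=(hsv[...,0]>=lo)&(hsv[...,0]<=hi)&(hsv[...,1]>150)&(hsv[...,2]>80)
    M=np.zeros_like(m);M[160:270,a:b]=m[160:270,a:b]
    q=w[M]; k=q[(q[:,2]>-.005)&(q[:,2]<.025)]
    r=cv2.minAreaRect((k[:,:2]*1000).astype(np.float32));print(n,M.sum(),r,np.percentile(k[:,2],[5,50,95]))
E
```

```text
bench z -0.00033848669665502906
green 142 rect c [685.   -1.1] [33.4 31.8] 86.0 med [ 6.826e+02 -2.000e-01] zmax 1051.8 side bbox [670. -20.] [704.  11.]
redobj 156 rect c [562.1   3.9] [32.5 33.8] 90.0 med [559.7   2.5] zmax 1051.8 side bbox [546. -16.] [580.  16.]
yellow 161 rect c [ 453.5 -115.8] [32.7 33.2] 42.2 med [ 452.8 -115.3] zmax 1051.8 side bbox [ 438. -135.] [ 472. -104.]
redbot 113 rect c [436.    5.7] [26.3 26.3] 0.1 med [434.9   4.5] zmax 1051.8 side bbox [417. -17.] [457.  20.]
bluebot 107 rect c [571.5 113.6] [25.8 26.8] 2.8 med [571.1 114.3] zmax 1051.8 side bbox [554.  92.] [592. 131.]
white 112 rect c [440.2 110.1] [25.9 26.9] 45.3 med [439.8 109.7] zmax 1051.8 side bbox [422.  89.] [462. 123.]
box 217 rect c [ 569.2 -111.9] [34.5 35.5] 89.7 med [ 569.3 -111.9] zmax 1051.8 side bbox [ 552. -132.] [589. -93.]
dish 397 rect c [ 677.1 -128.9] [58.4 58.8] 43.7 med [ 676.  -128.6] zmax 1051.8 side bbox [ 649. -160.] [ 709. -100.]
timer 420 rect c [666.4 123.7] [56.1 54.5] 27.1 med [665.1 124.1] zmax 1051.8 side bbox [634.  88.] [701. 158.]
orange 2443 ((506.4234924316406, 299.879638671875), (213.9543914794922, 81.3451156616211), 0.6287046074867249) [0.00012181 0.00417812 0.01447295]
blue 2536 ((503.9364013671875, -312.35626220703125), (214.7118682861328, 81.28699493408203), 3.6905415058135986) [-0.00027444  0.00415374  0.01441005]
```

>>> carry_out:
  plan:
    - [2, 4, -1, -0.05, 9]
    - [4, 8, -2, -0.1, 9]
    - [6, 12, -3, -0.15, 9]
    - [8, 16, -4, -0.2, 9]
    - [10, 21, -5, -0.25, 9]
    - [12, 26, -6, -0.3, 9]
    - [14, 30, -7, -0.35, 9]
    - [16, 34, -8, -0.393, 9]
    - [18, 38, -9, -0.393, 9]
    - [20, 42, -9.2, -0.393, 9]
    - [21, 45, -9.2, -0.393, 9]
    - [21.4, 46.1, -9.2, -0.393, 9]
    - [21.4, 46.1, -9.2, -0.393, 9]
    - [21.4, 46.1, -9.2, -0.393, 9]
    - [21.4, 46.1, -9.2, -0.393, 9]
  squeeze: 20

```text
clock: 1.6
position: [0.4524, -0.1179, 0.1995]
ee_rot: [-3.141, 0.005, 0.001]
force: [0.1, -0.3, -0.0]
width: 0.985
```

```bash
cat >> h.py <<'E'
def wrist(n,z0,hw=0.06):
    """height-filtered points below the tool, world mm"""
    from scipy.spatial.transform import Rotation as Ro
    o=arm.observe();p,d=arm.get_image("wrist");save(n,p)
    c=arm.get_calibration("wrist");K=c["intrinsics"];X=np.array(c["tool_from_camera"])
    v,u=np.mgrid[:384,:512];a=(u-K[0,2])/K[0,0];b=(v-K[1,2])/K[1,1];th=np.hypot(a,b)+1e-9
    t=np.tan(np.minimum(th,1.5))/th
    q=np.stack([a*t*d,b*t*d,d],-1)[(d>0)&(th<1.3)]
    q=q@X[:3,:3].T+X[:3,3]
    return o,p,d,Ro.from_rotvec(o["ee_rot"]).apply(q)+o["position"]
E
python3 - <<'E'
from h import *
o,p,d,q=wrist("w1",0)
print(o['position'],o['ee_rot'],o['joints'])
for c in((453,-115),(436,5),(569,-112)):
    m=q[(np.hypot(*(q[:,:2]*1000-c).T)<45)&(q[:,2]>.03)&(q[:,2]<.09)]
    print(c,len(m),np.round(m.min(0)*1000,1),np.round(m.max(0)*1000,1))
E
```

```text
[ 0.45241176 -0.11787054  0.19948406] [-3.14082104e+00  4.68897643e-03  8.85902693e-04] [ 0.22975373  0.29843051 -0.10922217  2.05239745  0.04400222  0.79357925
 -1.47934827]
(453, -115) 1532 [ 437.1 -134.5   30.1] [473.  -99.9  72. ]
(436, 5) 1569 [417.6 -16.5  30. ] [457.   21.7  79.7]
(569, -112) 2849 [ 551.6 -132.4   30. ] [589.4 -95.   86.3]
```

View pics/w1.png

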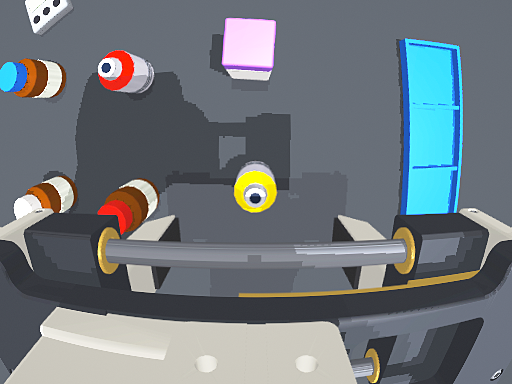

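The wrist view shows the yellow objective centred between the fingers at (255,190), and the box, bottles and blue tray where they were measured.

>>> carry_out:
  plan:
    - [0.2, 0.1, -2, 0, 9]
    - [0.2, 0.1, -4, 0, 9]
    - [0.2, 0.1, -6, 0, 9]
    - [0.2, 0.1, -8, 0, 9]
    - [0.2, 0.1, -9.5, 0, 9]
    - [0.2, 0.1, -10.6, 0, 9]
    - [0.2, 0.1, -11, 0, 9]
    - [0.2, 0.1, -11, 0, 9]
    - [0.2, 0.1, -11, 0, 7]
    - [0.2, 0.1, -11, 0, 5]
    - [0.2, 0.1, -11, 0, 4]
    - [0.2, 0.1, -11, 0, 3]
    - [0.2, 0.1, -11, 0, 2.5]
    - [0.2, 0.1, -11, 0, 2.5]
    - [0.2, 0.1, -11, 0, 2.5]
    - [0.2, 0.1, -11, 0, 2.5]

```text
clock: 3.25
position: [0.4545, -0.1168, 0.0895]
ee_rot: [-3.141, 0.005, 0.001]
force: [0.3, -0.2, 0.8]
width: 0.375
```

>>> carry_out:
  plan:
    - [0, 0, 1, 0, 2.5]
    - [0, 0, 3, 0, 2.5]
    - [0, 0, 5, 0, 2.5]
    - [0, -2, 6, 0, 2.5]
    - [0, -4, 6, 0, 2.5]
    - [-0.5, -7, 6, 0, 2.5]
    - [-1, -10, 6, 0, 2.5]
    - [-1.5, -13, 6, 0, 2.5]
    - [-1.9, -16, 6, 0, 2.5]
    - [-1.9, -18.5, 6, 0, 2.5]
    - [-1.9, -20, 6, 0, 2.5]
    - [-1.9, -20, 6, 0, 2.5]
    - [-1.9, -20, 6, 0, 2.5]

```text
clock: 4.55
position: [0.4356, -0.3157, 0.1495]
ee_rot: [-3.14, 0.004, 0.001]
force: [-0.3, 0.4, -2.1]
width: 0.377
```

```bash
python3 - <<'E'
from h import *
o,p,d,q=wrist("w2",0)
print(o['position'],o['width'])
m=q[(abs(q[:,0]*1000-480)<160)&(abs(q[:,1]*1000+312)<60)&(q[:,2]>.009)&(q[:,2]<.02)]
for xs in range(460,620,20):
    k=m[abs(m[:,0]*1000-xs)<6]
    if len(k): print(xs,len(k),np.round(k[:,1].min()*1000,1),np.round(k[:,1].max()*1000,1))
k=q[(abs(q[:,0]-.6)<.04)&(abs(q[:,1]+.308)<.02)&(q[:,2]>.01)&(q[:,2]<.02)]
print(np.round(np.sort(k[:,0]*1000)[[0,len(k)//2,-1]]))
E
```

```text
[ 0.43556383 -0.31574034  0.14952831] 0.3766605588451927
460 199 -350.3 -278.4
480 184 -349.0 -276.8
500 187 -347.9 -275.1
520 191 -346.9 -273.7
540 582 -345.6 -272.9
560 181 -344.1 -271.5
580 164 -342.9 -270.0
600 23 -341.6 -269.7Traceback (most recent call last):
  File "<stdin>", line 9, in <module>
IndexError: index 0 is out of bounds for axis 0 with size 0
```

View pics/w2.png

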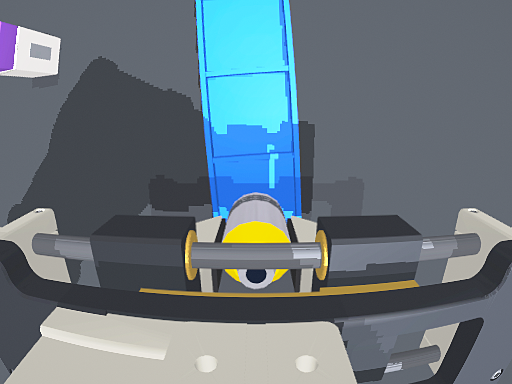

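The picture shows the yellow objective held above the tray's near compartment. The tray's centre line fits the earlier measurement, so I lower it.

>>> carry_out:
  plan:
    - [0, 0, -1.5, 0, 2.5]
    - [0, 0, -3, 0, 2.5]
    - [0, 0, -4.2, 0, 2.5]
    - [0, 0, -5, 0, 2.5]
    - [0, 0, -5.3, 0, 2.5]
    - [0, 0, -5.5, 0, 2.5]
    - [0, 0, -5.6, 0, 2.5]
    - [0, 0, -5.6, 0, 2.5]
    - [0, 0, -5.6, 0, 3.6]
    - [0, 0, -5.6, 0, 4.2]
    - [0, 0, -5.6, 0, 5]
    - [0, 0, -5.6, 0, 5.6]
    - [0, 0, -5.6, 0, 6]
    - [0, 0, -4, 0, 6]
    - [0, 0, -2, 0, 6]
    - [0, 0, 0, 0, 6]
    - [0, 0, 2, 0, 6]
    - [0, 0, 4, 0, 8]
    - [0, 0, 5, 0, 9]

```text
clock: 6.5
position: [0.4362, -0.3155, 0.2011]
ee_rot: [-3.141, 0.003, -0.002]
force: [-0.4, -0.4, -0.9]
width: 0.78
```

>>> carry_out:
  plan:
    - [0, 3, 0, 0, 9]
    - [0, 7, 0, 0, 9]
    - [0, 11, 0, 0, 9]
    - [0, 15, 0, 0, 9]
    - [0, 19, 0, 0, 9]
    - [0, 23, 0, 0, 9]
    - [0, 27, 0, 0, 9]
    - [0, 30, 0, 0, 9]
    - [0.1, 31.9, 0, 0, 9]
    - [0.1, 31.9, 0, 0, 9]
    - [0.1, 31.9, -2, 0, 9]
    - [0.1, 31.9, -4, 0, 9]
    - [0.1, 31.9, -6, 0, 9]
    - [0.1, 31.9, -8, 0, 9]
    - [0.1, 31.9, -9.5, 0, 9]
    - [0.1, 31.9, -10.6, 0, 9]
    - [0.1, 31.9, -11.2, 0, 9]
    - [0.1, 31.9, -11.2, 0, 9]
    - [0.1, 31.9, -11.2, 0, 7]
    - [0.1, 31.9, -11.2, 0, 5]

```text
clock: 8.5
position: [0.4377, 0.0035, 0.0897]
ee_rot: [-3.141, 0.003, -0.004]
force: [0.3, 0.5, 0.2]
width: 0.852
```

>>> carry_out:
  plan:
    - [0, 0, 0, 0, 4]
    - [0, 0, 0, 0, 3]
    - [0, 0, 0, 0, 3]
    - [0, 0, 0, 0, 3]
    - [0, 0, 0, 0, 3]
    - [0, 0, 0, 0, 3]

```text
clock: 9.1
position: [0.4376, 0.0035, 0.0898]
ee_rot: [-3.141, 0.003, -0.004]
force: [-0.7, -0.4, 1.8]
width: 0.429
```

>>> carry_out:
  plan:
    - [0, 0, 1, 0, 3]
    - [0, 0, 4, 0, 3]
    - [0, 0, 7, 0, 3]
    - [0, 0, 10, 0, 3]
    - [1, -2, 11, 0, 3]
    - [2, -5, 11, 0, 3]
    - [3, -8, 11, 0, 3]
    - [5, -11, 11, 0, 3]
    - [6, -14, 11, 0, 3]
    - [7.5, -17, 11, 0, 3]
    - [9, -20, 11, 0, 3]
    - [10.5, -23, 11, 0, 3]
    - [12, -26, 10, 0, 3]
    - [13, -29, 9, 0, 3]
    - [13.4, -31, 7, 0, 3]
    - [13.4, -31, 5, 0, 3]
    - [13.4, -31, 4, 0, 3]
    - [13.4, -31, 4, 0, 3]

```text
clock: 10.9
position: [0.5707, -0.3054, 0.1286]
ee_rot: [-3.139, 0.002, 0.001]
force: [0.6, -0.3, -1.0]
width: 0.427
```

```bash
python3 - <<'E'
from h import *
o=arm.observe();p,d=arm.get_image("side");save("s2",cv2.resize(p[220:384,180:400],None,fx=2.5,fy=2.5));print(o['position'],o['width'])
E
```

```text
[ 0.57069005 -0.30543529  0.12855848] 0.42663864922223294
```

View pics/s2.png

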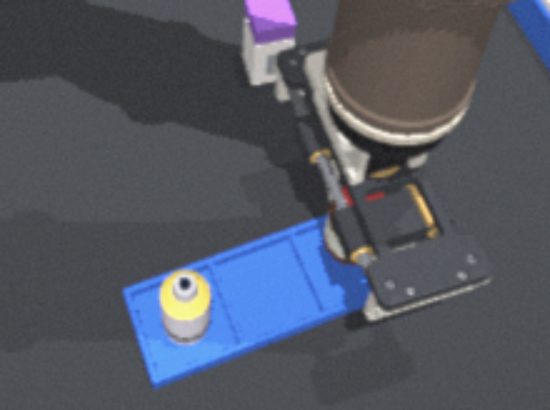

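Yellow stands in its compartment at crop (185,310), and the bottle hangs over the far compartment. I lower it.

>>> carry_out:
  plan:
    - [0.1, -0.2, 0, 0, 3]
    - [0.1, -0.2, -1, 0, 3]
    - [0.1, -0.2, -2, 0, 3]
    - [0.1, -0.2, -2.8, 0, 3]
    - [0.1, -0.2, -3.2, 0, 3]
    - [0.1, -0.2, -3.4, 0, 3]
    - [0.1, -0.2, -3.5, 0, 3]
    - [0.1, -0.2, -3.5, 0, 3]
    - [0.1, -0.2, -3.5, 0, 4]
    - [0.1, -0.2, -3.5, 0, 4.5]
    - [0.1, -0.2, -3.5, 0, 5.2]
    - [0.1, -0.2, -3.5, 0, 6]
    - [0.1, -0.2, -3.5, 0, 6.2]
    - [0.1, -0.2, -2, 0, 6.2]
    - [0.1, -0.2, 0, 0, 6.2]
    - [0.1, -0.2, 2, 0, 6.2]
    - [0.1, -0.2, 4, 0, 7]
    - [0.1, -0.2, 6, 0, 9]
    - [0.1, -0.2, 7.2, 0, 9]
    - [0.1, -0.2, 7.2, 0, 9]

```text
clock: 12.95
position: [0.5734, -0.308, 0.2044]
ee_rot: [-3.141, 0.001, -0.008]
force: [-0.3, 0.0, 0.0]
width: 0.958
```

>>> carry_out:
  plan:
    - [0, 3, 0, 0, 9]
    - [0, 7, 0, 0, 9]
    - [0, 11, 0, 0, 9]
    - [0, 15, 0, 0, 9]
    - [-0.3, 18, 0, 0, 9]
    - [-0.3, 19.5, 0, 0, 9]
    - [-0.3, 19.5, 0, 0, 9]
    - [-0.3, 19.5, -2, 0, 9]
    - [-0.3, 19.5, -4, 0, 9]
    - [-0.3, 19.5, -6, 0, 9]
    - [-0.3, 19.5, -8, 0, 9]
    - [-0.3, 19.5, -9.5, 0, 9]
    - [-0.3, 19.5, -10.4, 0, 9]
    - [-0.3, 19.5, -10.8, 0, 9]
    - [-0.3, 19.5, -10.8, 0, 9]
    - [-0.3, 19.5, -10.8, 0, 7]
    - [-0.3, 19.5, -10.8, 0, 5]
    - [-0.3, 19.5, -10.8, 0, 4]
    - [-0.3, 19.5, -10.8, 0, 3]

```text
clock: 14.85
position: [0.5706, -0.1129, 0.0968]
ee_rot: [-3.141, 0.001, -0.009]
force: [0.3, -0.0, -0.5]
width: 0.679
```

>>> carry_out:
  plan:
    - [0, 0, 0, 0, 2.6]
    - [0, 0, 0, 0, 2.6]
    - [0, 0, 0, 0, 2.6]
    - [0, 0, 0, 0, 2.6]
    - [0, 0, 0, 0, 2.6]

```text
clock: 15.35
position: [0.5706, -0.113, 0.0968]
ee_rot: [-3.141, 0.001, -0.009]
force: [0.6, -0.3, 0.8]
width: 0.403
```

>>> carry_out:
  plan:
    - [0, 0, 0, 0, 2.6]
    - [0, 0, 1, 0, 2.6]
    - [0, 0, 4, 0, 2.6]
    - [0, 0, 7, 0, 2.6]
    - [0, 0, 10, 0, 2.6]
    - [-1, 2, 11, 0, 2.6]
    - [-2, 5, 11, 0, 2.6]
    - [-3, 8, 11, 0, 2.6]
    - [-4, 12, 11, 0, 2.6]
    - [-5, 16, 11, 0, 2.6]
    - [-6.5, 20, 11, 0, 2.6]
    - [-8, 24, 11, 0, 2.6]
    - [-9, 28, 11, 0, 2.6]
    - [-10.5, 32, 11, 0, 2.6]
    - [-12, 36, 11, 0, 2.6]
    - [-13, 39, 10, 0, 2.6]
    - [-13.3, 41.2, 8, 0, 2.6]
    - [-13.3, 41.2, 6, 0, 2.6]
    - [-13.3, 41.2, 5, 0, 2.6]
    - [-13.3, 41.2, 5, 0, 2.6]

```text
clock: 17.35
position: [0.4372, 0.298, 0.1459]
ee_rot: [3.14, -0.002, 0.006]
force: [0.6, 0.2, -2.1]
width: 0.403
```

```bash
python3 - <<'E'
from h import *
o,p,d,q=wrist("w3",0)
print(o['position'],o['ee_rot'],o['width'],o['joints'])
m=q[(abs(q[:,1]*1000-300)<60)&(q[:,2]>.009)&(q[:,2]<.02)]
for xs in range(460,620,20):
    k=m[abs(m[:,0]*1000-xs)<6]
    if len(k): print(xs,len(k),np.round(k[:,1].min()*1000,1),np.round(k[:,1].max()*1000,1))
k=m[abs(m[:,1]*1000-300)<20];h=np.histogram(k[:,0]*1000,np.arange(400,640,4));print([(a,n) for n,a in zip(*h) if n>15])
for c in((571,114),(685,-1)):
    m=q[(np.hypot(*(q[:,:2]*1000-c).T)<45)&(q[:,2]>.03)&(q[:,2]<.09)]
    if len(m): print(c,len(m),np.round(m.min(0)*1000,1),np.round(m.max(0)*1000,1))
E
```

```text
[0.4371693  0.29800818 0.14591544] [ 3.13984377e+00 -1.76359825e-03  5.95769843e-03] 0.40347940010891137 [-0.52406699  0.46851009 -0.23715107  1.95489333  0.16469965  0.73465384
 -2.43092502]
460 178 258.5 330.4
480 252 258.4 330.8
500 195 258.9 331.0
520 181 259.3 331.5
540 674 259.2 331.5
560 183 259.9 331.6
580 173 260.1 331.9
600 35 260.6 332.1
[(np.int64(468), np.int64(104)), (np.int64(472), np.int64(200)), (np.int64(536), np.int64(174)), (np.int64(540), np.int64(137))]
(571, 114) 2348 [552.6  99.5  30. ] [592.4 134.5  80. ]
```

View pics/w3.png

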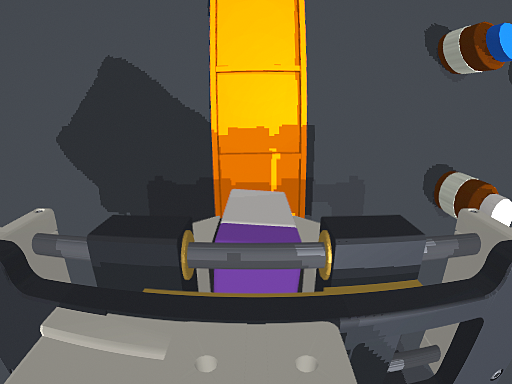

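The box is held squarely over the orange tray's near compartment. The wrist camera puts the tray's centre line at y≈295 mm, a few mm less than the top view did. I correct for that and lower the box.

>>> carry_out:
  plan:
    - [0.1, -0.2, -1, 0, 2.6]
    - [0.1, -0.2, -2, 0, 2.6]
    - [0.1, -0.2, -3, 0, 2.6]
    - [0.1, -0.2, -3.8, 0, 2.6]
    - [0.1, -0.2, -4.2, 0, 2.6]
    - [0.1, -0.2, -4.4, 0, 2.6]
    - [0.1, -0.2, -4.5, 0, 2.6]
    - [0.1, -0.2, -4.5, 0, 2.6]
    - [0.1, -0.2, -4.5, 0, 3.8]
    - [0.1, -0.2, -4.5, 0, 4.3]
    - [0.1, -0.2, -4.5, 0, 5]
    - [0.1, -0.2, -4.5, 0, 5.6]
    - [0.1, -0.2, -4.5, 0, 6]
    - [0.1, -0.2, -3, 0, 6]
    - [0.1, -0.2, -1, 0, 6]
    - [0.1, -0.2, 1, 0, 6]
    - [0.1, -0.2, 3, 0, 6]
    - [0.1, -0.2, 5, 0, 8]
    - [0.1, -0.2, 5.5, 0, 9]
    - [0.1, -0.2, 5.5, 0, 9]

```text
clock: 19.4
position: [0.439, 0.2964, 0.2023]
ee_rot: [-3.141, 0.003, -0.01]
force: [1.0, 0.3, 0.4]
width: 0.863
```

>>> carry_out:
  plan:
    - [2, -2, 0, 0, 9]
    - [4, -5, 0, 0, 9]
    - [6, -8, 0, 0, 9]
    - [8, -11, 0, 0, 9]
    - [10.5, -14, 0, 0, 9]
    - [12.5, -17, 0, 0, 9]
    - [13.3, -18.2, 0, 0, 9]
    - [13.3, -18.2, 0, 0, 9]
    - [13.3, -18.2, -2, 0, 9]
    - [13.3, -18.2, -4, 0, 9]
    - [13.3, -18.2, -6, 0, 9]
    - [13.3, -18.2, -8, 0, 9]
    - [13.3, -18.2, -9.5, 0, 9]
    - [13.3, -18.2, -10.6, 0, 9]
    - [13.3, -18.2, -11.2, 0, 9]
    - [13.3, -18.2, -11.2, 0, 9]
    - [13.3, -18.2, -11.2, 0, 7]
    - [13.3, -18.2, -11.2, 0, 5]
    - [13.3, -18.2, -11.2, 0, 4]
    - [13.3, -18.2, -11.2, 0, 3]

```text
clock: 21.4
position: [0.5723, 0.1144, 0.0908]
ee_rot: [-3.141, 0.003, -0.011]
force: [-0.3, 0.1, 0.8]
width: 0.686
```

>>> carry_out:
  plan:
    - [0, 0, 0, 0, 3]
    - [0, 0, 0, 0, 3]
    - [0, 0, 0, 0, 3]
    - [0, 0, 0, 0, 3]
    - [0, 0, 0, 0, 3]

```text
clock: 21.9
position: [0.5723, 0.1144, 0.0909]
ee_rot: [-3.141, 0.003, -0.011]
force: [0.6, -0.9, 1.4]
width: 0.433
```

>>> carry_out:
  plan:
    - [0, 0, 1, 0, 3]
    - [0, 0, 3, 0, 3]
    - [0, 0, 5, 0, 3]
    - [0, 2, 6, 0, 3]
    - [0, 5, 6, 0, 3]
    - [0, 8, 6, 0, 3]
    - [0, 11, 6, 0, 3]
    - [0, 14, 6, 0, 3]
    - [0.2, 17, 5, 0, 3]
    - [0.2, 18.2, 4, 0, 3]
    - [0.2, 18.2, 3, 0, 3]
    - [0.2, 18.2, 3, 0, 3]

```text
clock: 23.1
position: [0.5735, 0.2942, 0.119]
ee_rot: [3.139, -0.004, 0.007]
force: [0.0, 0.0, -0.8]
width: 0.432
```

>>> carry_out:
  plan:
    - [0, 0, -1, 0, 3]
    - [0, 0, -1.8, 0, 3]
    - [0, 0, -2.2, 0, 3]
    - [0, 0, -2.5, 0, 3]
    - [0, 0, -2.6, 0, 3]
    - [0, 0, -2.6, 0, 3]
    - [0, 0, -2.6, 0, 3]

```text
clock: 23.8
position: [0.5737, 0.293, 0.0946]
ee_rot: [3.138, -0.006, 0.007]
force: [-5.2, -5.2, 16.2]
width: 0.43
```

>>> carry_out:
  plan:
    - [0, 0, 0.1, 0, 3]
    - [0, 0, 0.1, 0, 4]
    - [0, 0, 0.1, 0, 4.5]
    - [0, 0, 0.1, 0, 5.2]
    - [0, 0, 0.1, 0, 6]
    - [0, 0, 0.1, 0, 6.2]
    - [0, 0, 2, 0, 6.2]
    - [0, 0, 4, 0, 6.2]
    - [0, 0, 6, 0, 6.2]
    - [0, 0, 8, 0, 7]
    - [0, 0, 10.5, 0, 9]
    - [0, 0, 10.5, 0, 9]
    - [0, 0, 10.5, 0, 9]

```text
clock: 25.1
position: [0.5738, 0.2931, 0.2]
ee_rot: [3.138, -0.006, 0.009]
force: [0.2, 1.2, -0.7]
width: 0.957
```

>>> carry_out:
  plan:
    - [1, -3, 0, 0, 9]
    - [2.5, -7, 0, 0, 9]
    - [4, -11, 0, 0, 9]
    - [5.5, -15, 0, 0, 9]
    - [7, -19, 0, 0, 9]
    - [9, -23, 0, 0, 9]
    - [10.5, -27, 0, 0, 9]
    - [11.2, -29.5, 0, 0, 9]
    - [11.2, -29.5, 0, 0, 9]
    - [11.2, -29.5, -2, 0, 9]
    - [11.2, -29.5, -4, 0, 9]
    - [11.2, -29.5, -6, 0, 9]
    - [11.2, -29.5, -8, 0, 9]
    - [11.2, -29.5, -9.5, 0, 9]
    - [11.2, -29.5, -10.6, 0, 9]
    - [11.2, -29.5, -11, 0, 9]
    - [11.2, -29.5, -11, 0, 9]
    - [11.2, -29.5, -11, 0, 7]
    - [11.2, -29.5, -11, 0, 5]
    - [11.2, -29.5, -11, 0, 4]

```text
clock: 27.1
position: [0.6862, -0.0019, 0.0908]
ee_rot: [3.138, -0.006, 0.011]
force: [-0.2, 0.5, 0.0]
width: 0.775
```

>>> carry_out:
  plan:
    - [0, 0, 0, 0, 3]
    - [0, 0, 0, 0, 2.6]
    - [0, 0, 0, 0, 2.6]
    - [0, 0, 0, 0, 2.6]
    - [0, 0, 0, 0, 2.6]
    - [0, 0, 0, 0, 2.6]

```text
clock: 27.7
position: [0.6862, -0.0019, 0.0908]
ee_rot: [3.138, -0.006, 0.011]
force: [-1.0, 0.7, 0.3]
width: 0.377
```

>>> carry_out:
  plan:
    - [0, 0, 1, 0, 2.6]
    - [0, 0, 4, 0, 2.6]
    - [0, 0, 7, 0, 2.6]
    - [0, 0, 10, 0, 2.6]
    - [-1, 2, 11, 0, 2.6]
    - [-3, 5, 11, 0, 2.6]
    - [-5, 8, 11, 0, 2.6]
    - [-7, 11, 11, 0, 2.6]
    - [-9, 14, 11, 0, 2.6]
    - [-11, 17.5, 11, 0, 2.6]
    - [-13, 21, 11, 0, 2.6]
    - [-15, 24.5, 11, 0, 2.6]
    - [-16.5, 27.5, 11, 0, 2.6]
    - [-18, 29.9, 11, 0, 2.6]
    - [-18, 29.9, 10, 0, 2.6]
    - [-18, 29.9, 8, 0, 2.6]
    - [-18, 29.9, 6, 0, 2.6]
    - [-18, 29.9, 4, 0, 2.6]
    - [-18, 29.9, 3, 0, 2.6]
    - [-18, 29.9, 3, 0, 2.6]

```text
clock: 29.7
position: [0.5057, 0.2963, 0.1197]
ee_rot: [3.136, -0.006, 0.007]
force: [-0.6, 0.1, -1.1]
width: 0.377
```

```bash
python3 - <<'E'
from h import *
o=arm.observe();p,d=arm.get_image("side");save("s3",cv2.resize(p[80:300,140:360],None,fx=2.5,fy=2.5));print(o['position'],o['width'])
E
```

```text
[0.50573246 0.29626513 0.11966405] 0.3770136260096626
```

View pics/s3.png

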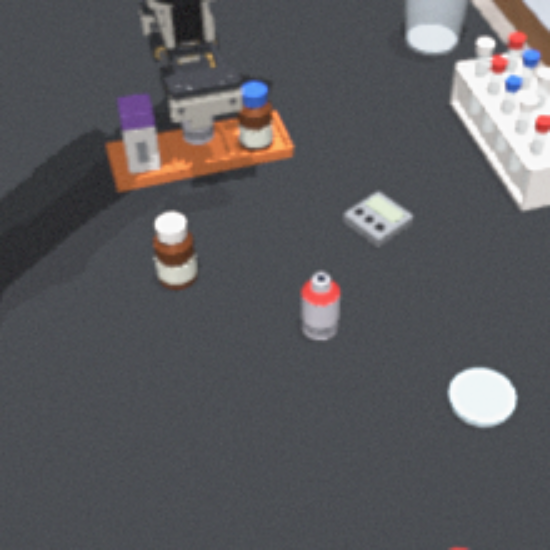

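Box (140,135) and blue bottle (255,115) stand in the outer compartments, with green held over the middle one.

>>> carry_out:
  plan:
    - [0, 0, -1, 0, 2.6]
    - [0, 0, -1.7, 0, 2.6]
    - [0, 0, -2.1, 0, 2.6]
    - [0, 0, -2.4, 0, 2.6]
    - [0, 0, -2.5, 0, 2.6]
    - [0, 0, -2.5, 0, 2.6]
    - [0, 0, -2.5, 0, 3.6]
    - [0, 0, -2.5, 0, 4.2]
    - [0, 0, -2.5, 0, 5]
    - [0, 0, -2.5, 0, 5.6]
    - [0, 0, -2.5, 0, 6]
    - [0, 0, -1, 0, 6]
    - [0, 0, 1, 0, 6]
    - [0, 0, 3, 0, 6]
    - [0, 0, 5, 0, 6]
    - [0, 0, 8, 0, 6]
    - [-2, -3, 11, 0, 6]
    - [-4, -7, 12, 0, 6]
    - [-7, -11, 12, 0, 6]
    - [-9, -15, 12, 0, 6]

```text
clock: 31.75
position: [0.4145, 0.1455, 0.2411]
ee_rot: [3.138, -0.005, 0.01]
force: [0.0, -1.6, 1.0]
width: 0.654
```

```bash
python3 - <<'E'
from h import *
print(arm.observe()['position'])
T=np.load("top0.npz");p,d=arm.get_image("top");w=world("top",d)
save("t4",cv2.resize(p[110:280,110:430],None,fx=2.5,fy=2.5))
C={'yellow':(436,-316,70),'redbot':(572,-307,78),'box':(438,296,84),'green':(506,296,70),'bluebot':(574,294,78),'redobj':(562,4,70),'white':(440,110,78),'dish':(677,-129,14)}
def f(w,c,h,ob):
    q=w.reshape(-1,3)*1000;q=q[np.hypot(*(q[:,:2]-c).T)<42]
    t=q[(q[:,2]>(50 if ob else h-6))&(q[:,2]<h+12)]
    if len(t)<5:return None
    r=cv2.minAreaRect(t[:,:2].astype(np.float32));return np.round([*r[0],np.percentile(t[:,2],95)],1)
for n,(x,y,h) in C.items(): print(n,f(T['w'],(x,y),h,'obj' in n or n in('yellow','green')),f(w,(x,y),h,'obj' in n or n in('yellow','green')))
E
```

```text
[0.41448222 0.14549295 0.24105373]
yellow None [ 436.  -313.9   74.4]
redbot None [ 570.5 -305.3   84.2]
box None None
green None None
bluebot None [579.6 295.8  84.4]
redobj [562.1   3.9  70.4] [562.    3.9  70.8]
white [440.2 110.1  80.2] None
dish [ 677.1 -128.9   17. ] [ 677.2 -128.5   16.8]
```

View pics/t4.png

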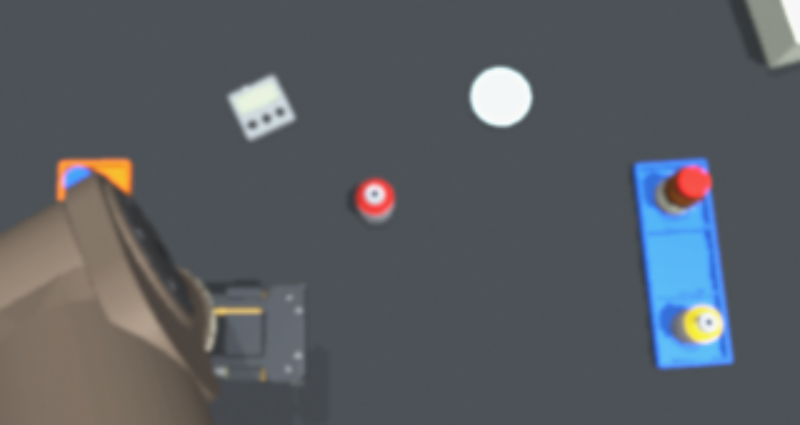

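Blue kit stands properly (red bottle ~(690,185), yellow ~(703,323)); spares in view are unmoved. The arm hides the orange tray, so I move it away to look.

>>> carry_out:
  plan:
    - [0, -4, 1, 0, 6]
    - [0, -8, 1, 0, 6]
    - [0, -12, 1, 0, 6]
    - [0, -16, 1, 0, 6]
    - [0, -20, 1, 0, 6]
    - [0, -24, 1, 0, 6]
    - [0, -26, 1, 0, 6]
    - [0, -26, 1, 0, 6]
    - [0, -26, 1, 0, 6]

```text
clock: 32.7
position: [0.4112, -0.1212, 0.2502]
ee_rot: [3.133, -0.014, 0.004]
force: [0.5, 0.5, 0.0]
width: 0.658
```

```bash
python3 - <<'E'
from h import *
T=np.load("top0.npz");p,d=arm.get_image("top");w=world("top",d)
s,_=arm.get_image("side")
save("t5",np.vstack([cv2.resize(p[130:280,110:310],None,fx=2,fy=2),cv2.resize(s[100:220,160:360],None,fx=2,fy=2)]))
C={'box':(438,296,84),'green':(506,296,70),'bluebot':(574,294,78),'white':(440,110,78)}
for n,(x,y,h) in C.items():
    q=w.reshape(-1,3)*1000;q=q[np.hypot(*(q[:,:2]-(x,y)).T)<30]
    t=q[(q[:,2]>(50 if n=='green' else h-6))&(q[:,2]<h+12)]
    print(n,len(t),*( [np.round(cv2.minAreaRect(t[:,:2].astype(np.float32))[0],1),np.percentile(t[:,2],[50,95])] if len(t)>4 else []))
E
```

```text
box 246 [437.9 296.4] [87.22035008 90.0874573 ]
green 171 [506.  296.3] [61.74957929 74.6073662 ]
bluebot 116 [572.9 292. ] [81.40169061 84.5166222 ]
white 114 [439.9 109.7] [77.38623173 80.65390675]
```

View pics/t5.png

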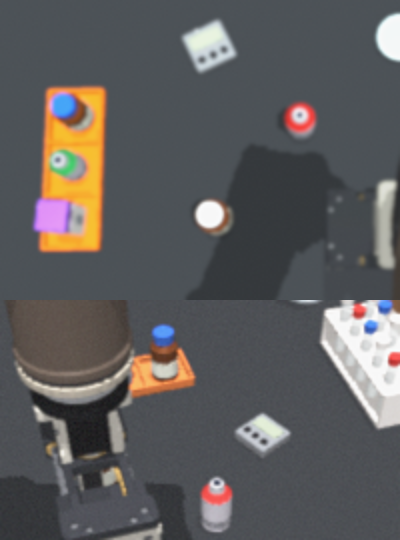

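All three stand upright in the orange tray, each in its own compartment. Their tops are about 4 mm higher than on the bench, which is the floor thickness, and the white bottle hasn't moved. I hand in.

```bash
python3 -c "
from cell import arm
print(arm.sign_off())"
```

```text
the job is handed in; nothing more can be done
None
```

I made up both kits and handed the job in at about 33 s of the 112 s allowed. Sign-off reports no verdict, so the results below are my own measurements.

- **Blue tray:** the yellow objective is in the near compartment (smaller x) and the red-capped bottle in the far one.
- **Orange tray:** the slide box is in the near compartment, the green objective in the middle and the blue-capped bottle in the far one.
- **Placement check:** in the last top pictures all five stood upright. Their tops were about 4–6 mm higher than on the bench, which fits resting on the 4 mm floor. By the same pictures they lay within about 4 mm of the tray centre lines as the wrist camera measured them.
- **Spares:** the red objective, white bottle and dish measured within 0.5 mm of where they started.

Two readings were off:
- **Orange tray centre line:** the top camera put it about 5 mm further out in y than the wrist camera. I placed by the wrist value; by the top value the things sit up to about 8 mm off centre, still inside the 20 mm limit.
- **Blue bottle:** it met the floor with about 16 N before I released it. It still stood upright in the last pictures.

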